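# Mark a thin silver hair slide in the bench press

### The job

Lay the hollow silver hair slide along the steel anvil of the small marking press, flat, with the centre of its round tab right under the punch, and let go of it. It is thin sheet and dents: hold it with a light grip, do not knock it and set it down gently. Then press the black knob firmly but without slamming all the way down, so that the punch marks the tab, let it spring back up, and leave the slide lying there; leave the other things on the bench alone.

Things in the scene. Friction and masses are not known exactly. Their poses are not given: they have to be found in the camera images.
- hair_slide: silver hair slide, 155 mm long, 60 g: hollow ribbed bar, 130 x 20 mm, 12 mm high, with a flat round tab, 26 mm across, 5 mm thick, at one end; lies flat on the cork mat. Origin at the underside; x along the bar to the tab (bar x -75 to +55 mm, tab centre +67 mm), z up. Squeezing it with more than about 45 N a side dents it
- tab_center (a point): centre of the tab's top face, 5 mm above the slide's underside
- slide_grip (a point): good place to hold the bar, near its balance point: 87 mm from the tab centre, 6 mm above the underside, bar 20 mm wide here (across the slide's y)
- press: small fixed press: dark base 240 x 100 x 20 mm, bright anvil plate on it, x -115 to +60 mm, 60 mm wide, top 30 mm above the table. A grey column (x 83 to 113 mm) carries a head, 165 mm high, whose front sleeve (26 mm across, underside at 120 mm) guides the plunger at x = +40 mm. Open in front (-x). Origin under the base's middle, x from front to column, z up
- anvil_mark (a point): point on the anvil's top face right under the punch axis
- knob_top (a point): top centre of the black knob, 44 mm across, on the plunger; 215 mm above the table when up; moves with it. The punch, 8 mm across (16 mm from 12 mm above its tip), hangs below with its tip 155 mm under this point, so 30 mm above the anvil when up
- plunger (a joint): travel of the plunger in m: 0 up; 0.025 when the punch meets a tab lying on the anvil; spring, about 3 N at the start of the travel and 8 N at the end, then press on a little (some 10 N more) to mark; it returns by itself
- mat: cork mat, 180 x 180 mm, 6 mm thick, fixed; the hair slide starts on it. Origin at the centre of its underside
- hammer: a hammer lying on the bench, bystander. Origin under its middle
- tin: round tin 56 mm across, 45 mm high, bystander. Origin at the centre of its underside
- dish: white china dish 80 mm across, 30 mm high, bystander. Origin at the centre of its underside
Things that resemble listed ones, but are neither listed nor needed, are in the scene too. Of the things like the hair_slide, leave any that is purple or yellow; of the rest the larger one is meant.

How it is judged:
On the way, in this order (a step that is already met when the one before it is completed fails the run):
1. the slide lies flat along the anvil, let go, its tab under the punch, the knob still up (distance between tab_center and anvil_mark below 0.0085 m and angle between the x axis of hair_slide and the x axis of press, either way round below 0.2 rad and angle between hair_slide's own z axis and vertical below 0.06 rad and contact force between the fingers and hair_slide below 0.1 N and value of joint plunger below 0.004 m), for 0.2 s.
2. the knob is pressed all the way down: the punch bears on the tab (value of joint plunger above 0.0235 m and contact force between press and hair_slide above 6 N and horizontal distance between tab_center and anvil_mark below 0.007 m), for 0.02 s.
At the end, for the whole second after the job is handed in: the marked slide lies still and flat on the anvil, within 0.2 rad of the press's long axis, tab centre within about 7 mm of the point under the punch, knob back up (within 4 mm) (distance between tab_center and anvil_mark below 0.0085 m and angle between the x axis of hair_slide and the x axis of press, either way round below 0.2 rad and angle between hair_slide's own z axis and vertical below 0.06 rad and linear speed of hair_slide below 0.01 m/s and value of joint plunger below 0.004 m); the robot touches nothing.
It fails at once if the slide is squeezed too hard (contact force between the fingers and hair_slide above 90 N).
It fails at once if the slide is set down or knocked hard against the press (contact force between press and hair_slide above 20 N and value of joint plunger below 0.015 m).
It fails at once if the knob is slammed or pressed far too hard on the slide (contact force between press and hair_slide above 120 N).
It fails at once if the slide is dropped: it falls free from about a centimetre or more (linear speed of hair_slide above 0.35 m/s and contact force between the fingers and hair_slide below 0.1 N).
It fails at once if a bystander is moved (distance of any of hammer, tin, dish from where it was at the start of the episode above 0.03 m).
It also fails if it takes over 64 s, if anything falls off the work surface, if the arm or the gripper's body presses on something with over 40 N, if the wrist force passes 120 N, or if a joint passes its speed limit or range.

### The arm

A 6-joint arm with a two-finger parallel gripper is mounted at the origin on the work surface. World frame = base frame: x ahead of the robot, y to its left, z up, the work surface at z = 0. Lengths are in m, angles in rad, forces in N, time in s.
With the tool pointing down it reaches from about 0.325 to 0.925 m from the base axis. Payload 3.1 kg.
Tool frame: the origin (TCP) lies midway between the tips of the shut fingers; the grasp point (between the pads) lies 19 mm behind it; z points along the fingers, y is the line along which they close (so a half turn about z gives the same grasp; the last joint's range is limited). The gripper opens to 85 mm and grips with 20 to 120 N. Pads are 22 mm wide; open, the fingers measure 114 mm over their backs; the gripper's body (76 mm by 85 mm) begins 54 mm behind the grasp point. The pads swing forward as they close: fully open they stand 13 mm farther back than shut.
Start: joints at [-1.461, 0.217, 1.613, -0, 1.311, -0.112], TCP at [0.138, -0.61, 0.231] pointing down, gripper open.
Joint ranges: [-2.75, 2.75], [-0.78, 2.1], [0.31, 2.55], [-1.13, 4.27], [0.13, 2.63], [-2.58, 2.58]. Speed limits (rad/s): [2.79, 2.79, 3.14, 3.14, 3.14, 3.14].

### API

Orientations are given as a unit quaternion [x, y, z, w].
In Python, from workcell import manip, hand, readout, imaging gives the robot as it stands. Calls block until the motion is done:
- manip.move_ptp(position, orientation): joint-space move of the TCP to a pose.
- manip.move_linear(position, attitude=None, v=0.15, contact_N=None): straight line of the TCP; attitude=None keeps the orientation; v is the mean speed in m/s. With contact_N (N) it stops when the force on the tool has changed by that much, and returns True; else False.
- manip.movej(angles): joint-space move.
- hand.move_gripper(opening, force=None): finger opening in m; force is the grip in N (None keeps the last); returns when the fingers have stopped.
- manip.pause(seconds).
- manip.inverse_kinematics(position, orientation): joint angles nearest the present ones, or None.
- readout.get_obs(): the state.
- imaging.snapshot(name): name is "scene" or "side" or "wrist"; returns a dict with "frame" (420x560x3 uint8, red, green, blue), "range_z" (420x560 float32, m along the optical axis (not along the pixel's ray), 0 where there is no reading), "fx", "fy", "cx", "cy" (pixels), "rvec" (rotation vector, rad) and "tvec" (3), from world to camera coordinates, as OpenCV has them. Camera axes: x right, y down, z forward; pixel columns grow to the right and rows downward; lengths in m; the calibration is good to about 2 mm. The wrist camera is an equidistant fisheye: a pixel r from the principal point sees the ray r / f radians off the axis. A picture is of the moment at which its call begins.
A pose or a line that the arm cannot do raises manip.IKError and nothing moves.
- manip.hand_in(): hands the job in; it is judged then, once.
The state is a dict: "time_s": time; "joints": joint angles; "qd": joint speeds; "joint_torque": joint torques, N m; "tool_pos": TCP position; "ee_rot": TCP orientation; "wrist_force": force on the tool from outside, world axes, zero at the start; "torque": the same for the moment, N m; "gripper_width": finger opening in m; "grip_force": force on a finger pad.
Only numpy, scipy, OpenCV 4.12 (cv2) and the standard library are available. Lean on these libraries where they do the work, as an engineer would, in place of code of your own. Each camera call takes 0.05 s, during which the arm holds its last target. There are 200 camera calls.

## Working session

There is one attempt and no reset: what is moved stays moved. The work goes in short steps, each a Python script; the robot and the scene stay as the last script left them, time stands still between calls to the robot, and variables do not carry over. Pictures are saved under pics/ and viewed, at most 10 in all, crops included, and the job is handed in when it is done.

```bash
mkdir -p pics
cat > h.py <<'E'
import numpy as np, cv2, pickle
from workcell import manip, hand, readout, imaging
def cloud(s):
    R=cv2.Rodrigues(np.array(s['rvec'],float))[0]; t=np.array(s['tvec'],float).ravel()
    v,u=np.mgrid[:420,:560]; z=s['range_z']
    P=np.stack([(u-s['cx'])/s['fx']*z,(v-s['cy'])/s['fy']*z,z],-1)
    W=(P-t)@R; W[z==0]=np.nan; return W
def plane(s,u,v,h):
    R=cv2.Rodrigues(np.array(s['rvec'],float))[0]; t=np.array(s['tvec'],float).ravel()
    d=R.T@np.array([(u-s['cx'])/s['fx'],(v-s['cy'])/s['fy'],1]); c=-R.T@t
    return c+d*(h-c[2])/d[2]
E
python3 - <<'E'
from h import *
S={}
for n in ('scene','side','wrist'):
    S[n]=s=imaging.snapshot(n); cv2.imwrite(f'pics/{n}0.png',s['frame'][...,::-1])
    R=cv2.Rodrigues(np.array(s['rvec'],float))[0]; print(n,s['fx'],s['cx'],s['cy'],(-R.T@np.ravel(s['tvec'])).round(3),R[2].round(2))
pickle.dump(S,open('s0.pkl','wb'))
o=readout.get_obs(); print(o)
a=np.hstack([S['scene']['frame'],S['side']['frame']]);
E
```

```text
scene 384.9811684339536 275.1511238141242 211.4952380374773 [ 1.11  -0.566  0.764] [-0.52  0.58 -0.62]
side 421.91874449282267 281.3316970720726 206.37341971446395 [0.121 0.963 0.931] [ 0.34 -0.71 -0.61]
wrist 325.19226210127806 277.3161986514466 207.33766132832116 [ 0.218 -0.591  0.373] [-0.31 -0.07 -0.95]
{'time_s': 0.15, 'joints': array([-1.46114661e+00,  2.17618028e-01,  1.61459615e+00, -3.01287415e-05,
        1.31135073e+00, -1.12191284e-01]), 'qd': array([-0.0006326 , -0.00216787, -0.00477676,  0.00126133, -0.00104127,
        0.00120296]), 'joint_torque': array([-1.02629321e-03, -3.97450054e+01, -3.04414129e+01, -2.91349170e-04,
        5.85635149e-03,  1.12396125e-05]), 'tool_pos': array([ 0.13746246, -0.609026  ,  0.23022924]), 'ee_rot': array([ 9.93853713e-01,  1.10696992e-01, -1.33032150e-05, -9.86146139e-04]), 'wrist_force': array([-0.65176897, -0.37604528, -0.28455886]), 'torque': array([-0.02904768,  0.01800296, -0.06421739]), 'grip_force': 0.0, 'gripper_width': 0.08526725571708635}
```

View pics/scene0.png

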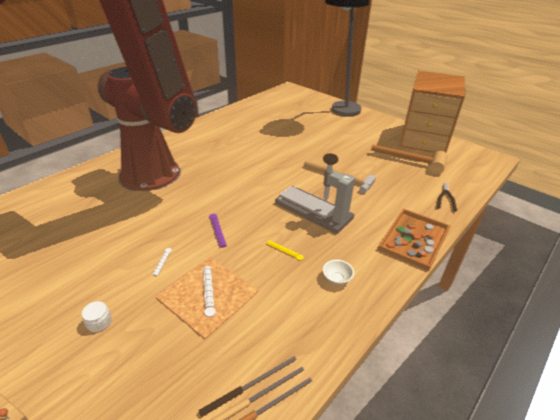

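View pics/side0.png

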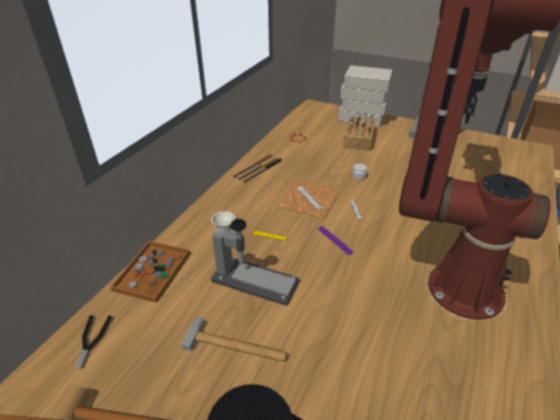

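Run:
```python
from h import *
S=pickle.load(open('s0.pkl','rb'))
def crop(n,u,v,w,h,W,H): return cv2.resize(S[n]['frame'][v:v+h,u:u+w],(W,H),interpolation=cv2.INTER_CUBIC)
a=np.vstack([np.hstack([crop('scene',145,235,120,90,400,300),crop('scene',270,145,120,90,400,300)]),
 np.hstack([crop('side',270,165,120,90,400,300),crop('side',200,205,120,90,400,300)])])
cv2.imwrite('pics/c1.png',a[...,::-1])
for n in('scene','side'):
    s=S[n];W=cloud(s);f=s['frame'].astype(int);hsv=cv2.cvtColor(s['frame'],cv2.COLOR_RGB2HSV)
    print(n,'table z',np.nanmedian(W[...,2][(abs(W[...,2])<.02)]))
    pts={'scene':dict(slide=(209,291),tab=(209,311),mat=(185,295),small=(163,262),purple=(218,230),yel=(285,250),anvil=(305,203),knob=(331,158),head=(343,180),tin=(96,310),dish=(338,275),ham=(340,173)),
         'side':dict(slide=(310,198),mat=(295,205),small=(357,209),purple=(335,240),yel=(270,236),anvil=(265,278),knob=(238,225),tin=(360,171),ham=(240,345),dish=(224,219))}[n]
    for k,(u,v) in pts.items(): print(k,W[v,u].round(3),hsv[v,u])
```

```text
scene table z 0.0013438938910980288
slide [ 0.582 -0.213  0.019] [ 17  20 239]
tab [ 0.623 -0.248  0.011] [ 19  18 246]
mat [ 0.541 -0.256  0.009] [ 15 150 228]
small [ 0.407 -0.227  0.008] [ 19  31 227]
purple [ 0.42  -0.043  0.011] [147 124 164]
yel [0.619 0.029 0.01 ] [ 26 250 243]
anvil [0.539 0.216 0.03 ] [ 14  32 201]
knob [0.608 0.226 0.217] [15 98 83]
head [0.655 0.227 0.165] [ 21  30 179]
tin [ 0.458 -0.434  0.047] [ 17  17 245]
dish [0.778 0.058 0.005] [ 24  21 248]
ham [0.629 0.249 0.166] [ 16  78 189]
side table z -0.0003331726986311997
slide [ 0.561 -0.195  0.019] [ 30   6 173]
mat [ 0.601 -0.153  0.003] [ 14 144 163]
small [ 0.39  -0.221  0.008] [ 14  20 163]
purple [ 0.405 -0.031  0.009] [141 162 129]
yel [0.605 0.04  0.005] [ 26 246 198]
anvil [0.523 0.232 0.031] [ 20   6 136]
knob [0.593 0.244 0.213] [150   8  33]
tin [ 0.443 -0.415  0.04 ] [ 18   8 161]
ham [0.48  0.451 0.025] [ 17 131 173]
dish [0.787 0.032 0.008] [ 30  18 212]
```

View pics/c1.png

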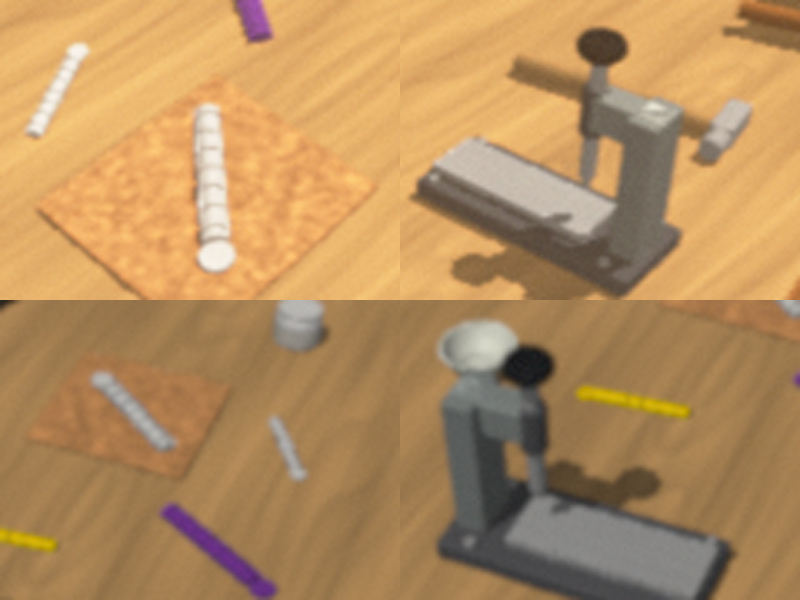

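```bash
cat >> h.py <<'E'
def blobs(s):
    W=cloud(s); hsv=cv2.cvtColor(s['frame'],cv2.COLOR_RGB2HSV); x,y,z=[W[...,i] for i in range(3)]
    sl=(hsv[...,1]<75)&(abs(x-.58)<.14)&(abs(y+.21)<.14)&(z>.004)&(z<.035)
    pr=(abs(x-.6)<.18)&(abs(y-.22)<.12)
    an=pr&(z>.026)&(z<.035)&(hsv[...,1]<60)
    kn=pr&(z>.19)&(z<.225)&(hsv[...,2]<130)
    return W,sl,an,kn
E
python3 - <<'E'
from h import *
S=pickle.load(open('s0.pkl','rb'))
for n in('scene','side'):
    s=S[n];W,sl,an,kn=blobs(s)
    print(n,sl.sum(),an.sum(),kn.sum())
    r=[]
    for m,name,h in((sl,'slide',.018),(an,'anvil',.03)):
        c,l,st,_=cv2.connectedComponentsWithStats(m.astype(np.uint8)); k=1+np.argmax(st[1:,4]); m=l==k
        v,u=np.nonzero(m); 
        P=np.array([plane(s,a,b,h)[:2] for a,b in zip(u,v)],np.float32)
        zz=W[m][:,2]; print(name,'z med/90%',np.median(zz),np.percentile(zz,90))
        q=cv2.minAreaRect(P); print(' rect',np.round(q[0],4),np.round(q[1],4),q[2])
        w=cv2.fitLine(P,cv2.DIST_HUBER,0,.001,.001).ravel(); a=w[:2]; pr=(P-w[2:])@a
        print(' line',w.round(4),'ends',(w[2:]+a*pr.min()).round(4),(w[2:]+a*pr.max()).round(4),np.degrees(np.arctan2(a[1],a[0])).round(2))
    v,u=np.nonzero(kn);k=W[kn];(uc,vc),rad=cv2.minEnclosingCircle(np.c_[u,v].astype(np.float32))
    print('knob px',uc,vc,rad,'3d mean',k.mean(0).round(4),'max z',np.percentile(k[:,2],95),'ray@.205',plane(s,uc,vc,.205).round(4))
# whole-knob centre by triangulation
E
```

```text
scene 429 709 131
slide z med/90% 0.016296611147701118 0.019592094993729454
 rect [ 0.5765 -0.2099] [0.0255 0.1603] 51.91218185424805
 line [ 0.7981 -0.6026  0.5812 -0.2152] ends [ 0.5117 -0.1627] [ 0.6397 -0.2593] -37.05
anvil z med/90% 0.030828473710215364 0.03270878158336147
 rect [0.5349 0.2288] [0.177  0.0679] 3.329092264175415
 line [0.9988 0.0497 0.5381 0.2297] ends [0.4465 0.2252] [0.6233 0.234 ] 2.85
knob px 330.0 158.5 7.159010887145996 3d mean [0.6044 0.2273 0.2121] max z 0.21739636062987794 ray@.205 [0.5964 0.2393 0.205 ]
side 176 960 171
slide z med/90% 0.013491180840917728 0.01790187396142646
 rect [ 0.5644 -0.198 ] [0.0264 0.1552] 53.66958999633789
 line [ 0.8019 -0.5974  0.5627 -0.1957] ends [ 0.5027 -0.151 ] [ 0.6271 -0.2437] -36.69
anvil z med/90% 0.02920567037461837 0.03140482757807339
 rect [0.5285 0.2347] [0.1749 0.0649] 3.7784945964813232
 line [0.9977 0.0679 0.5266 0.2341] ends [0.4413 0.2283] [0.6159 0.2402] 3.9
knob px 238.0625 224.5 8.078088760375977 3d mean [0.5939 0.2412 0.2112] max z 0.21551379046236713 ray@.205 [0.5988 0.2343 0.205 ]
```

The silver candidates are the ribbed bar on the mat at scene (209,291) and a smaller silver one at (163,262). The others are purple (218,230) and yellow (285,250). The one on the mat is the larger silver one, so it is the target, and the crop confirms this. Its tab is at about (209,311). The press opens toward -x and its knob is at (331,158). Next I'll refine with the wrist camera.

```bash
cat >> h.py <<'E'
from scipy.spatial.transform import Rotation as Ro
def down(deg): return (Ro.from_euler('z',deg,degrees=True)*Ro.from_euler('x',180,degrees=True)).as_quat()
def wrays(s,uv):
    K=np.array([[s['fx'],0,s['cx']],[0,s['fy'],s['cy']],[0,0,1.]])
    q=cv2.fisheye.undistortPoints(np.asarray(uv,float).reshape(-1,1,2),K,np.zeros(4)).reshape(-1,2)
    R=cv2.Rodrigues(np.array(s['rvec'],float))[0]; c=-R.T@np.ravel(s['tvec'])
    return c,np.c_[q,np.ones(len(q))],R
def wcloud(s):
    v,u=np.mgrid[:420,:560]; c,d,R=wrays(s,np.c_[u.ravel(),v.ravel()]); z=s['range_z'].ravel()
    W=(c+(d*z[:,None])@R); W[z==0]=np.nan; return W.reshape(420,560,3)
def wplane(s,uv,h):
    c,d,R=wrays(s,uv); d=d@R; return (c+d*((h-c[2])/d[:,2])[:,None])
def wtake(name):
    s=imaging.snapshot('wrist'); cv2.imwrite(f'pics/{name}.png',s['frame'][...,::-1]); pickle.dump(s,open(name+'.pkl','wb')); return s
E
python3 - <<'E'
from h import *
manip.move_ptp([.555,-.192,.24],down(143)); wtake('w1')
manip.move_linear([.515,-.162,.24]); wtake('w2')
manip.move_ptp([.46,.228,.26],down(183.5)); wtake('w3')
manip.move_linear([.46,.228,.17]); wtake('w4')
print(readout.get_obs()['time_s'],readout.get_obs()['joints'])
a=np.vstack([np.hstack([cv2.imread(f'pics/w{i}.png') for i in (1,2)]),np.hstack([cv2.imread(f'pics/w{i}.png') for i in (3,4)])])
cv2.imwrite('pics/w14.png',cv2.resize(a,(800,600),interpolation=cv2.INTER_AREA))
E
```

```text
5.1667 [ 3.22998152e-01  4.09590441e-02  1.92769138e+00 -3.67638719e-05
  1.17041267e+00 -1.30852124e+00]
```

View pics/w14.png

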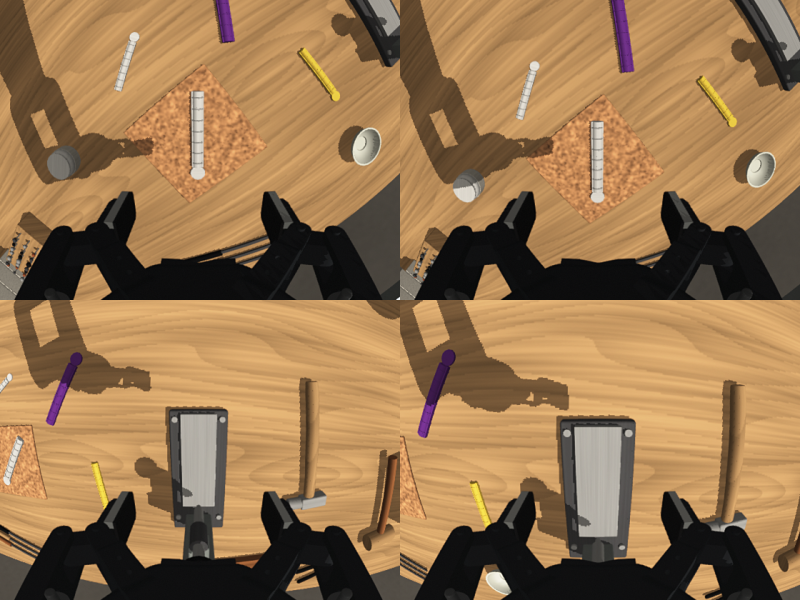

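Run:
```python
from h import *
def comp(m,near=None):
    c,l,st,ce=cv2.connectedComponentsWithStats(m.astype(np.uint8)); k=1+np.argmax(st[1:,4]); return l==k
E={}
for n in('w1','w2'):
    s=pickle.load(open(n+'.pkl','rb'));W=wcloud(s);hsv=cv2.cvtColor(s['frame'],cv2.COLOR_RGB2HSV)
    m=comp((hsv[...,1]<60)&(hsv[...,2]>110)&(abs(W[...,0]-.57)<.11)&(abs(W[...,1]+.204)<.11))
    v,u=np.nonzero(m); z=W[m][:,2]
    P=wplane(s,np.c_[u,v],.018)[:,:2].astype(np.float32)
    q=cv2.minAreaRect(P); b=cv2.boxPoints(q)
    f=cv2.fitLine(P,cv2.DIST_HUBER,0,.001,.001).ravel();a=f[:2]*np.sign(f[0]);t=(P-f[2:])@a
    print(n,m.sum(),'z pct',np.percentile(z,[10,50,90]).round(4),'rect',np.round(q[0],4),np.round(q[1],4),'ang',np.degrees(np.arctan2(a[1],a[0])).round(2))
    # tab: last 20 mm, at h=.011
    tm=t>t.max()-.022
    T=wplane(s,np.c_[u,v][tm],.011)[:,:2].astype(np.float32); (cc,rr)=cv2.minEnclosingCircle(T[(T-T.mean(0))@a>-.008]); print(' tab z',np.median(z[tm]),'circ',np.round(cc,4),rr, 'end bar',(f[2:]+a*t.min()).round(4),'end tab',T[np.argmax(T@a)])
    # matched ends for triangulation
    E[n]=[(np.c_[u,v][t<t.min()+.0015]).mean(0),(np.c_[u,v][t>t.max()-.0015]).mean(0)]
    E[n+'s']=s
for i in (0,1):
    L=[wrays(E[n+'s'],[E[n][i]]) for n in('w1','w2')]
    A=[];B=[]
    for c,d,R in L:
        d=(d@R)[0];d/=np.linalg.norm(d);M=np.eye(3)-np.outer(d,d);A.append(M);B.append(M@c)
    print('tri',np.linalg.lstsq(np.vstack(A),np.hstack(B),rcond=None)[0].round(4))
for n in('w3','w4'):
    s=pickle.load(open(n+'.pkl','rb'));W=wcloud(s);hsv=cv2.cvtColor(s['frame'],cv2.COLOR_RGB2HSV)
    z=W[...,2];box=(abs(W[...,0]-.53)<.14)&(abs(W[...,1]-.23)<.08)
    m=comp(box&(z>.024)&(z<.036)&(hsv[...,1]<60))
    P=wplane(s,np.argwhere(m)[:,::-1],.03)[:,:2].astype(np.float32);q=cv2.minAreaRect(P)
    print(n,m.sum(),'z',np.percentile(z[m],[10,50,90]).round(4),'anvil',np.round(q[0],4),np.round(q[1],4),q[2])
    p=P[P[:,0]<.57]
    xs=np.arange(.46,.565,.01); 
    lo=[p[abs(p[:,0]-x)<.003][:,1].min() for x in xs];hi=[p[abs(p[:,0]-x)<.003][:,1].max() for x in xs]
    for e in(lo,hi): k=np.polyfit(xs,e,1); print('  edge',np.degrees(np.arctan(k[0])).round(2),'y@.6',np.polyval(k,.6).round(4))
    print('  front x',np.percentile(P[:,0],[0,.5]).round(4),'back',P[:,0].max())
    for lo_,hi_ in((.012,.024),(.055,.075),(.1,.15),(.19,.23)):
        g=(abs(W[...,0]-.62)<.1)&(abs(W[...,1]-.235)<.05)&(z>lo_)&(z<hi_); 
        if g.sum(): print('  z',lo_,hi_,g.sum(),W[g].mean(0).round(4),W[g].min(0).round(4),W[g].max(0).round(4))
```

```text
w1 2064 z pct [0.0112 0.0159 0.018 ] rect [ 0.572  -0.2069] [0.0235 0.1507] ang -36.92
 tab z 0.010853365464455145 circ [ 0.6246 -0.2467] 0.013053558766841888 end bar [ 0.5116 -0.1619] end tab [ 0.6352682 -0.2539876]
w2 1845 z pct [0.0111 0.0158 0.018 ] rect [ 0.5698 -0.2064] [0.0234 0.151 ] ang -37.16
 tab z 0.010825999421430643 circ [ 0.6246 -0.2465] 0.012747454456984997 end bar [ 0.51   -0.1601] end tab [ 0.6323774  -0.25608757]
tri [ 0.5139 -0.1617  0.0038]
tri [ 0.6333 -0.253   0.0129]
w3 6271 z [0.0289 0.0299 0.0308] anvil [0.5314 0.2325] [0.1744 0.0606] 3.378291606903076
  edge 3.67 y@.6 0.2074
  edge 3.38 y@.6 0.2661
  front x [0.4426 0.4444] back 0.62015194
  z 0.012 0.024 3048 [0.5985 0.2349 0.0199] [0.52   0.1851 0.0156] [0.6797 0.2849 0.024 ]
  z 0.055 0.075 173 [0.6347 0.2396 0.0657] [0.592  0.2148 0.055 ] [0.6476 0.2641 0.0749]
  z 0.1 0.15 904 [0.6119 0.2369 0.1287] [0.5863 0.2139 0.1   ] [0.6476 0.2641 0.1499]
  z 0.19 0.23 218 [0.5798 0.235  0.207 ] [0.5769 0.2204 0.1972] [0.5854 0.2502 0.2127]
w4 9426 z [0.029  0.0299 0.0307] anvil [0.5319 0.2322] [0.1756 0.0605] 3.4136366844177246
  edge 3.22 y@.6 0.2062
  edge 3.03 y@.6 0.2654
  front x [0.4426 0.4444] back 0.62020355
  z 0.012 0.024 4142 [0.5966 0.2349 0.0199] [0.5201 0.185  0.0154] [0.6831 0.285  0.024 ]
  z 0.055 0.075 160 [0.6216 0.2377 0.0623] [0.5906 0.2152 0.0552] [0.6456 0.2622 0.075 ]
  z 0.1 0.15 137 [0.5933 0.236  0.1056] [0.5906 0.2291 0.1001] [0.5981 0.2437 0.1121]
```

Run:
```python
from h import *
ob=lambda t:print(t,{k:np.round(v,3) for k,v in readout.get_obs().items() if k in('time_s','tool_pos','wrist_force','gripper_width','grip_force')})
hand.move_gripper(.05,20)
manip.move_linear([.46,.228,.25])
q=down(142.95); G=[.5552,-.1942]
manip.move_ptp(G+[.12],q)
manip.move_linear(G+[.03],v=.12)
print(manip.move_linear(G+[.008],v=.04,contact_N=4)); ob('down')
hand.move_gripper(.03,20); ob('near'); wtake('w5')
hand.move_gripper(.01,20); ob('grip')
manip.move_linear(G+[.09],v=.06); ob('up')
s=wtake('w6')
a=np.hstack([cv2.imread(f'pics/w{i}.png') for i in (5,6)]); cv2.imwrite('pics/w56.png',cv2.resize(a,(800,300),interpolation=cv2.INTER_AREA))
```

```text
False
down {'time_s': np.float64(9.55), 'tool_pos': array([ 0.555, -0.194,  0.008]), 'wrist_force': array([ 0.418, -0.046, -0.521]), 'grip_force': np.float64(0.0), 'gripper_width': np.float64(0.05)}
near {'time_s': np.float64(9.883), 'tool_pos': array([ 0.555, -0.194,  0.008]), 'wrist_force': array([ 0.508,  1.042, -0.145]), 'grip_force': np.float64(0.0), 'gripper_width': np.float64(0.03)}
grip {'time_s': np.float64(10.167), 'tool_pos': array([ 0.555, -0.194,  0.008]), 'wrist_force': array([ 0.682,  0.156, -0.562]), 'grip_force': np.float64(21.208), 'gripper_width': np.float64(0.019)}
up {'time_s': np.float64(11.683), 'tool_pos': array([ 0.555, -0.194,  0.089]), 'wrist_force': array([ 0.549, -0.093, -0.173]), 'grip_force': np.float64(21.043), 'gripper_width': np.float64(0.019)}
```

View pics/w56.png

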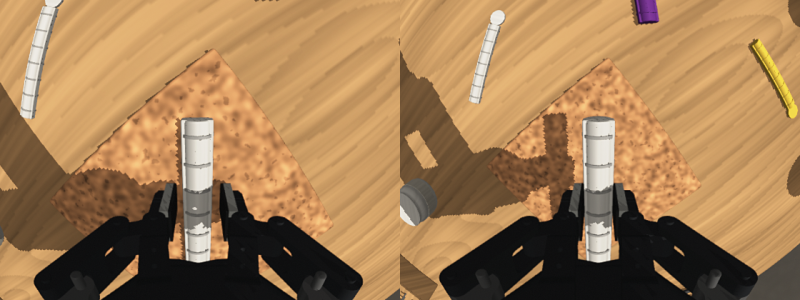

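The view shows the bar held straight between the pads, its back end at about (197,120) in the left picture. The tab is hidden behind the gripper. Next I check pitch, yaw and end position in the hand.

```bash
cat >> h.py <<'E'
def inhand(s,tcp,deg):
    W=wcloud(s);hsv=cv2.cvtColor(s['frame'],cv2.COLOR_RGB2HSV)
    a=np.radians(deg-180); X=np.array([np.cos(a),np.sin(a)]);Y=np.array([-X[1],X[0]])
    D=W-np.array(tcp); al=D[...,:2]@X; ac=D[...,:2]@Y
    m=(hsv[...,1]<70)&(hsv[...,2]>90)&(al>-.075)&(al<-.018)&(abs(ac)<.016)&(D[...,2]>-.015)&(D[...,2]<.025)
    al,ac,z=al[m],ac[m],D[...,2][m]
    t=z>np.percentile(z,50)-.002   # top
    k=np.polyfit(al[t],z[t],1); print('n',m.sum(),'rear end',np.percentile(al,[0,1]).round(4),'ztop-tcp at grip',np.polyval(k,0).round(4),'pitch deg',np.degrees(k[0]).round(2))
    xs=np.arange(-.05,-.02,.003); c=[np.mean([ac[abs(al-x)<.002].min(),ac[abs(al-x)<.002].max()]) for x in xs]; k=np.polyfit(xs,c,1)
    print('yaw deg',np.degrees(k[0]).round(2),'offset at grip',np.polyval(k,0).round(4),'mean',np.mean(c).round(4))
E
python3 - <<'E'
from h import *
for n,z in(('w5',.008),('w6',.089)): inhand(pickle.load(open(n+'.pkl','rb')),[.5552,-.1942,z],142.95)
E
```

```text
n 3659 rear end [-0.0548 -0.0545] ztop-tcp at grip 0.0088 pitch deg 0.3
yaw deg -0.07 offset at grip -0.0007 mean -0.0006
n 3740 rear end [-0.0552 -0.0551] ztop-tcp at grip 0.0091 pitch deg 0.38
yaw deg -0.11 offset at grip 0.0001 mean 0.0001
```

Run:
```python
from h import *
ob=lambda t:print(t,{k:np.round(v,4) for k,v in readout.get_obs().items() if k in('time_s','tool_pos','wrist_force','gripper_width','grip_force')})
q=down(183.4); d=np.array([np.cos(np.radians(3.4)),np.sin(np.radians(3.4))]); T=np.array([.5990,.2364])-.087*d
manip.move_linear([.5552,-.1942,.16],v=.12)
A=T-.1*d
manip.move_ptp([*A,.13],q)
manip.move_linear([*A,.045],v=.1)
manip.move_linear([*T,.045],v=.05); manip.pause(.3); ob('above')
S={n:imaging.snapshot(n) for n in('scene','side')}; w=wtake('w7')
inhand(w,readout.get_obs()['tool_pos'],183.4)
a=np.hstack([cv2.resize(S[n]['frame'][v:v+90,u:u+120],(400,300),interpolation=cv2.INTER_CUBIC) for n,u,v in(('scene',270,145),('side',200,205))])
cv2.imwrite('pics/p1.png',a[...,::-1])
W=wcloud(w);hsv=cv2.cvtColor(w['frame'],cv2.COLOR_RGB2HSV)
m=(abs(W[...,2]-.03)<.004)&(hsv[...,1]<60)&(abs(W[...,0]-.5)<.1)&(abs(W[...,1]-.23)<.05)
D=wplane(w,np.argwhere(m)[:,::-1],.03)[:,:2]-T; al=D@d; ac=D@np.array([-d[1],d[0]])
print('anvil rel tool: front',np.percentile(al,[0,1]).round(4))
for x in(-.06,-.05,-.04,-.03,-.02): g=ac[abs(al-x)<.003]; print(x,g.min().round(4),g.max().round(4))
```

```text
above {'time_s': np.float64(17.55), 'tool_pos': array([0.5121, 0.2312, 0.045 ]), 'wrist_force': array([-0.2923, -0.2944, -1.2571]), 'grip_force': np.float64(21.0279), 'gripper_width': np.float64(0.0191)}
n 5029 rear end [-0.067 -0.066] ztop-tcp at grip 0.0081 pitch deg 0.43
yaw deg 0.31 offset at grip 0.0002 mean -0.0
anvil rel tool: front [-0.0675 -0.0666]
-0.06 -0.0304 0.0363
-0.05 -0.0302 0.0293
-0.04 -0.0301 0.0292
-0.03 -0.0304 0.0292
-0.02 -0.0303 0.0292
```

View pics/p1.png

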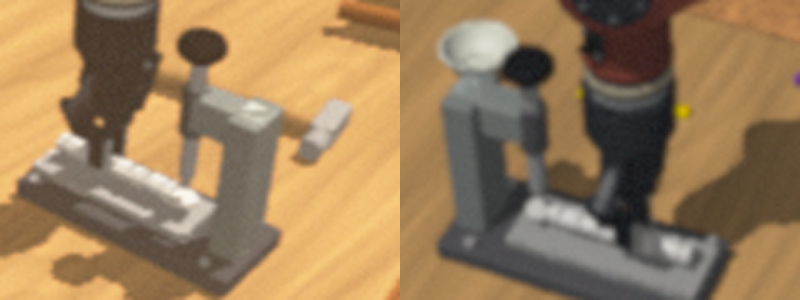

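The slide is over the anvil with the tab under the punch, and the anvil edges agree with the plan to within 1 mm. Next is setting it down.

Run:
```python
from h import *
ob=lambda t:print(t,{k:np.round(v,4) for k,v in readout.get_obs().items() if k in('time_s','tool_pos','wrist_force','gripper_width','grip_force')})
d=np.array([np.cos(np.radians(3.4)),np.sin(np.radians(3.4))]); T=np.array([.5990,.2364])-.087*d
manip.move_linear([*T,.0355],v=.02)
print(manip.move_linear([*T,.031],v=.008,contact_N=2.5)); ob('down')
hand.move_gripper(.024,20); ob('open'); 
hand.move_gripper(.05); 
t=readout.get_obs()['tool_pos']
manip.move_linear([*T,.10],v=.08)
manip.move_linear([*(T-.06*d),.17],v=.12)
w=wtake('w8'); S={n:imaging.snapshot(n) for n in('scene','side')}; ob('away')
Y=np.array([-d[1],d[0]]);M=np.array([.5990,.2364])
W=wcloud(w);D=W[...,:2]-M; al=D@d;ac=D@Y;z=W[...,2]
hsv=cv2.cvtColor(w['frame'],cv2.COLOR_RGB2HSV)
m=(z>.036)&(z<.047)&(al<-.01)&(al>-.17)&(abs(ac)<.03)
P=D[m]; f=cv2.fitLine(P.astype(np.float32),cv2.DIST_HUBER,0,.001,.001).ravel();print('bar ang rel 0',np.degrees(np.arctan2(f[1],f[0])),'rear',np.percentile(al[m],[0,1]),'front',al[m].max(),'ac',ac[m].mean())
t=(z>.0385)&m; k=np.polyfit(al[t],z[t],1); print('pitch',np.degrees(k[0]),'top z at rear',np.polyval(k,-.14))
tm=(z>.033)&(z<.037)&(al>-.012)&(al<.02)&(abs(ac)<.02); print('tab n',tm.sum(), al[tm].min() if tm.any() else '', al[tm].max() if tm.any() else '', ac[tm].min(),ac[tm].max())
c=[cv2.resize(S[n]['frame'][v:v+90,u:u+120],(400,300),interpolation=cv2.INTER_CUBIC) for n,u,v in(('scene',270,145),('side',200,205))]
cv2.imwrite('pics/p2.png',np.vstack([np.hstack(c),cv2.resize(w['frame'][105:],(800,450))[150:]])[...,::-1])
```

```text
True
down {'time_s': np.float64(18.7833), 'tool_pos': array([0.5123, 0.2313, 0.0322]), 'wrist_force': array([-0.0963,  0.8007,  4.3279]), 'grip_force': np.float64(21.5702), 'gripper_width': np.float64(0.0198)}
open {'time_s': np.float64(19.0083), 'tool_pos': array([0.5106, 0.2308, 0.0307]), 'wrist_force': array([-0.2108, -0.7436, -0.4256]), 'grip_force': np.float64(0.0), 'gripper_width': np.float64(0.0243)}
away {'time_s': np.float64(21.45), 'tool_pos': array([0.4521, 0.2275, 0.1691]), 'wrist_force': array([0.3573, 0.689 , 0.1519]), 'grip_force': np.float64(0.0), 'gripper_width': np.float64(0.0499)}
bar ang rel 0 3.2394118 rear [-0.14154758 -0.140811  ] front -0.011483289117646624 ac 0.0005648339411091633
pitch -0.008275706626070474 top z at rear 0.04080446121741214
tab n 287 -0.011483289117646624 0.014466714666141614 -0.011998866465329158 0.01301655637360585
```

View pics/p2.png

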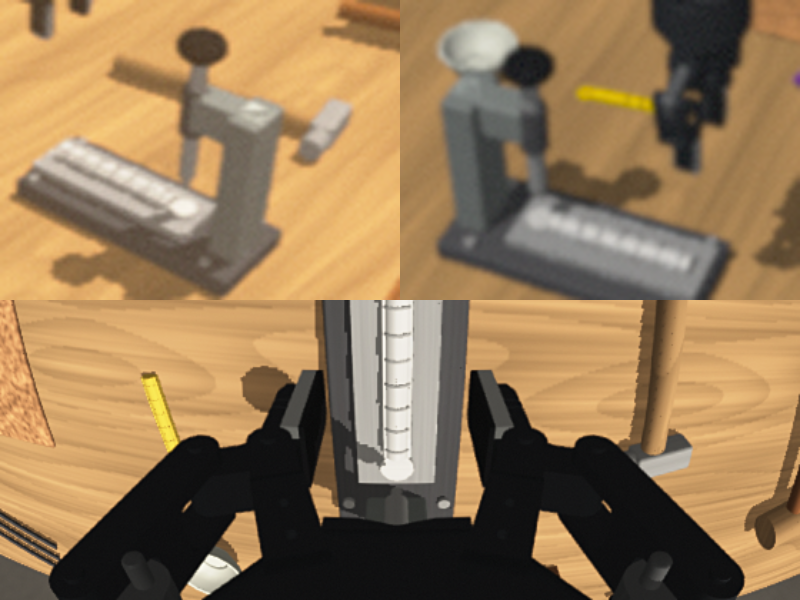

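The slide lies flat with its tab under the punch: measured offset is about 1 mm and the pitch is 0. Pressing the knob now.

Run:
```python
from h import *
ob=lambda t:print(t,{k:np.round(v,4) for k,v in readout.get_obs().items() if k in('time_s','tool_pos','wrist_force','gripper_width')})
M=[.5990,.2364]
manip.move_linear([.4521,.2275,.27],v=.12)
hand.move_gripper(0.0,20)
manip.move_linear([*M,.27],v=.12)
manip.move_linear([*M,.222],v=.08); manip.pause(.3); ob('over')
hit=manip.move_linear([*M,.192],v=.025,contact_N=25); ob(('slow',hit))
if not hit:
    print(manip.move_linear([*M,.182],v=.008,contact_N=14)); ob('pressed')
manip.pause(.15); ob('hold')
manip.move_linear([*M,.235],v=.04); ob('up')
manip.move_linear([*M,.28],v=.1)
manip.move_linear([.4521,.2275,.28],v=.15)
manip.move_linear([.4521,.2275,.18],v=.15); manip.pause(.3)
w=wtake('w9'); s=imaging.snapshot('side'); ob('away')
d=np.array([np.cos(np.radians(3.4)),np.sin(np.radians(3.4))]);Y=np.array([-d[1],d[0]])
W=wcloud(w);D=W[...,:2]-np.array(M); al=D@d;ac=D@Y;z=W[...,2]
m=(z>.036)&(z<.047)&(al<-.01)&(al>-.17)&(abs(ac)<.03)
print('rear',np.percentile(al[m],[0,1]),'ac',ac[m].mean())
t=(z>.0385)&m; print('pitch',np.degrees(np.polyfit(al[t],z[t],1)[0]))
tm=(z>.033)&(z<.037)&(al>-.012)&(al<.02)&(abs(ac)<.02); print('tab',al[tm].min(),al[tm].max(),ac[tm].min(),ac[tm].max())
C=cloud(s); k=blobs(s)[3]; print('knob',k.sum(),np.percentile(C[k][:,2],95))
```

```text
over {'time_s': np.float64(25.3917), 'tool_pos': array([0.5994, 0.2365, 0.2227]), 'wrist_force': array([-0.5872,  0.5936, -0.8022]), 'gripper_width': np.float64(-0.0001)}
('slow', False) {'time_s': np.float64(26.7417), 'tool_pos': array([0.5992, 0.2365, 0.1934]), 'wrist_force': array([-1.0904, -0.4173,  7.0519]), 'gripper_width': np.float64(-0.0002)}
True
pressed {'time_s': np.float64(27.575), 'tool_pos': array([0.5992, 0.2365, 0.1908]), 'wrist_force': array([-2.2298, -1.3865,  6.9892]), 'gripper_width': np.float64(0.0001)}
hold {'time_s': np.float64(27.725), 'tool_pos': array([0.5992, 0.2365, 0.1912]), 'wrist_force': array([-3.132 , -0.485 ,  6.7917]), 'gripper_width': np.float64(-0.0001)}
up {'time_s': np.float64(29.0083), 'tool_pos': array([0.5988, 0.2363, 0.2345]), 'wrist_force': array([ 0.4294,  0.6871, -0.1953]), 'gripper_width': np.float64(0.0002)}
away {'time_s': np.float64(31.9583), 'tool_pos': array([0.4524, 0.2276, 0.1805]), 'wrist_force': array([0.4073, 0.563 , 0.0007]), 'gripper_width': np.float64(0.0)}
rear [-0.14157145 -0.14096845] ac 0.000786587348034194
pitch 0.061799467757512945Traceback (most recent call last):
  File "<stdin>", line 22, in <module>
    return umr_minimum(a, axis, None, out, keepdims, initial, where)
ValueError: zero-size array to reduction operation minimum which has no identity
```

The contact stop relaxed at once, so I can't be sure it held for 0.02 s. I'll press again in small steps with a measured hold.

Run:
```python
from h import *
ob=lambda t:print(t,{k:np.round(v,4) for k,v in readout.get_obs().items() if k in('time_s','tool_pos','wrist_force')})
M=[.5990,.2364]
manip.move_linear([.4521,.2275,.28],v=.15)
manip.move_linear([*M,.28],v=.15)
manip.move_linear([*M,.222],v=.1)
manip.move_linear([*M,.192],v=.03); ob('slow')
z=.192
while z>.184:
    z-=.0005; manip.move_linear([*M,z],v=.008); manip.pause(.06); f=readout.get_obs()['wrist_force'][2]; print(round(z,4),round(f,1))
    if f>21: break
manip.pause(.25); ob('hold')
manip.move_linear([*M,.235],v=.04); ob('up')
manip.move_linear([*M,.28],v=.15)
manip.move_linear([.4521,.2275,.28],v=.2)
hand.move_gripper(.05)
manip.move_linear([.4521,.2275,.169],v=.15); manip.pause(.3)
w=wtake('w10'); S={n:imaging.snapshot(n) for n in('scene','side')}; ob('away')
d=np.array([np.cos(np.radians(3.4)),np.sin(np.radians(3.4))]);Y=np.array([-d[1],d[0]])
W=wcloud(w);D=W[...,:2]-np.array(M); al=D@d;ac=D@Y;zz=W[...,2]
m=(zz>.036)&(zz<.047)&(al<-.01)&(al>-.17)&(abs(ac)<.03)
print('rear',np.percentile(al[m],[0,1]),'ac',ac[m].mean())
t=(zz>.0385)&m; print('pitch',np.degrees(np.polyfit(al[t],zz[t],1)[0]))
for n in S: k=blobs(S[n])[3]; print('knob',k.sum(),np.percentile(cloud(S[n])[k][:,2],95))
c=[cv2.resize(S[n]['frame'][v:v+90,u:u+120],(400,300),interpolation=cv2.INTER_CUBIC) for n,u,v in(('scene',270,145),('side',200,205))]
cv2.imwrite('pics/p3.png',np.vstack([np.hstack(c),cv2.resize(w['frame'][105:],(800,450))[150:]])[...,::-1])
```

```text
slow {'time_s': np.float64(35.7917), 'tool_pos': array([0.5996, 0.2366, 0.1936]), 'wrist_force': array([-1.6969, -0.5754,  6.0119])}
0.1915 7.0
0.191 7.4
0.1905 7.1
0.19 7.8
0.1895 8.2
0.189 7.8
0.1885 8.9
0.188 8.4
0.1875 10.4
0.187 11.2
0.1865 12.5
0.186 14.2
0.1855 15.5
0.185 17.3
0.1845 18.1
0.184 20.0
hold {'time_s': np.float64(40.975), 'tool_pos': array([0.5998, 0.2366, 0.1899]), 'wrist_force': array([-8.0539, -2.245 , 19.418 ])}
up {'time_s': np.float64(42.4), 'tool_pos': array([0.5988, 0.2363, 0.2346]), 'wrist_force': array([-0.2033, -0.0026, -0.2744])}
away {'time_s': np.float64(45.6083), 'tool_pos': array([0.4523, 0.2276, 0.1693]), 'wrist_force': array([-0.5158, -0.3724,  0.8243])}
rear [-0.14146097 -0.14079325] ac 0.0005934052248663535
pitch -0.003112953083696515
knob 252 0.22292200737425236
knob 276 0.22223363304090882
```

View pics/p3.png

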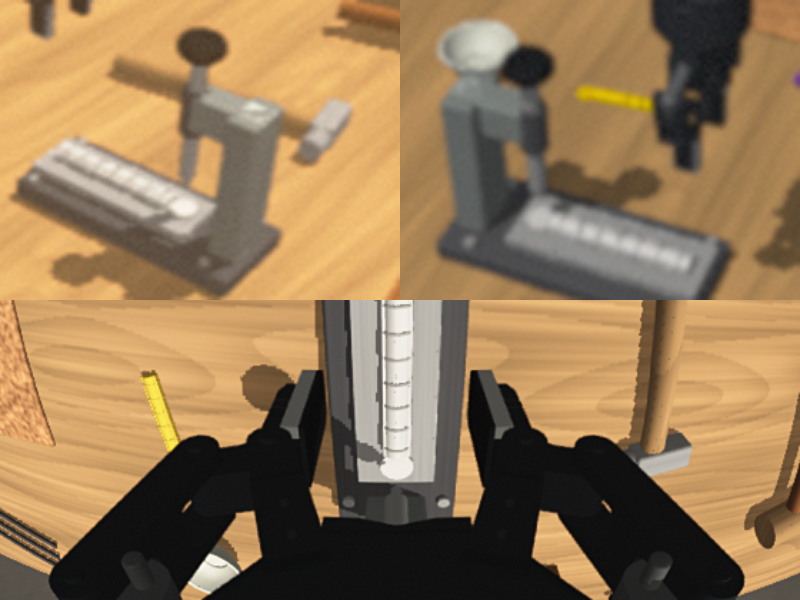

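The second press stalled at 25 mm of travel with about 19 N, roughly 12 N of it on the tab, held for 0.25 s. The slide has not moved, the knob is back up, and the gripper is clear.

```bash
python3 -c "
from h import *
print(manip.hand_in())"
```

```text
the job is handed in; nothing more can be done
None
```

I handed the job in after laying the slide flat on the anvil, tab about 1 mm from the punch axis by my measurement, and pressing the knob fully down; a first press may have been too brief, so I repeated it (held 0.25 s, about 12 N on the tab), the knob sprang back, the hammer, tin and dish were left alone, and the hand-in call returned no verdict.

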